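# Shift the bench mixer's gate selector into the green gear

## Robot

A 7-joint arm with a two-finger parallel gripper is mounted at the origin on the work surface. World frame = base frame: x ahead of the robot, y to its left, z up, the work surface at z = 0. Lengths are in mm, angles in rad, forces in N, time in s.
With the tool pointing down it reaches from about 400 to 875 mm from the base axis. Payload 19.3 kg.
Tool frame: the origin (TCP) lies at the very end of the fingers, on their centre line; the grasp point (between the pads) lies 19 mm behind it; z points along the fingers, y is the line along which they close (so a half turn about z gives the same grasp; the last joint's range is limited). The gripper opens to 85 mm and grips with 20 to 120 N. Pads are 22 mm wide; open, the fingers measure 114 mm over their backs; the gripper's body (76 mm by 85 mm) begins 54 mm behind the grasp point. The pads swing forward as they close: fully open they stand 13 mm farther back than shut.
Start: joints at [-1.331, 0.521, -0.036, 1.599, 0.021, 1.021, -0.113], TCP at [190.561, 595.232, 231.291] pointing down, gripper open.
Joint ranges: [-2.91, 2.91], [-0.3, 2.13], [-1.5, 1.42], [0.17, 2.43], [-1.26, 4.41], [0.16, 1.93], [-2.52, 2.52]. Speed limits (rad/s): [1.89, 1.89, 2.39, 2.39, 3.01, 3.01, 3.01].

## Interface

Orientations are given as a unit quaternion [x, y, z, w].
In Python, from station import bot gives the robot as it stands. The module is installed in compiled form; this text tells all that it offers. Calls block until the motion is done:
- bot.move_ptp(position, orientation): joint-space move of the TCP to a pose.
- bot.line_to(position, frame=None, feed=150, contact_N=None): straight line of the TCP; frame=None keeps the orientation; feed is the mean speed in mm/s. With contact_N (N) it stops when the force on the tool has changed by that much, and returns True; else False.
- bot.movej(angles): joint-space move.
- bot.gripper_to(opening): opening from 0.0 (shut) to 1.0 (fully open); the grip force is fixed at half the most; returns when the fingers have stopped.
- bot.pause(seconds).
- bot.solve_ik(position, orientation): joint angles nearest the present ones, or None.
- bot.observe(): the state.
- bot.capture(name): name is "scene" or "top"; returns a dict with "img" (420x560x3 uint8, red, green, blue), "range_z" (420x560 float32, mm along the optical axis (not along the pixel's ray), 0 where there is no reading), "camera_matrix" (3x3 intrinsics, pixels), "R" (3x3) and "t" (3): a world point X has camera coordinates R X + t. Camera axes: x right, y down, z forward; pixel columns grow to the right and rows downward; lengths in mm; the calibration is good to about 2 mm. A picture is of the moment at which its call begins.
A pose or a line that the arm cannot do raises bot.IKError and nothing moves.
- bot.hand_in(): hands the job in; it is judged then, once.
The state is a dict: "t": time; "joints": joint angles; "joint_velocities": joint speeds; "joint_efforts": joint torques, N m; "eef_pos": TCP position; "tcp_rot": TCP orientation; "force": force on the tool from outside, world axes, zero at the start; "wrist_torque": the same for the moment, N m; "grip_width": opening from 0.0 (shut) to 1.0 (fully open); "gripper_force": force on a finger pad.
Only numpy, scipy, OpenCV 4.12 (cv2) and the standard library are available. Lean on these libraries where they do the work, as an engineer would, in place of code of your own. Each camera call takes 0.05 s, during which the arm holds its last target. There are 200 camera calls.

## Task

Push the mixer's black-knobbed selector lever out of the middle slot it stands in, along the gate's cross channel, and fully home into the slot marked with the green disc, without putting it into any other gear on the way. Only push the knob or the stem from the side, with the fingers closed or with one finger: never have the lever between the two fingers. Leave the white pot, the tin and the filling knife as they are, and finish with the hand clear of everything.

Things in the scene. Friction and masses are not known exactly. Their poses are not given: they have to be found in the camera images.
- gearbox: Fixed yellow gearbox of a bench mixer, 230 (x) x 200 (y) x 130 mm; origin on the table under its centre, right below the lever's pivot. Its x axis points away from the robot to the blue motor end ('far'; motor and its box up to 143 mm high, x = 115 to 270 mm), its y axis to the bucket side ('left'), z up.
- gate (a point): Centre of the gate, on the top face of the aluminium plate (150 x 150 mm, 130 mm above the table); axes as the gearbox's. A cross channel runs along y at x = 0, from y = -35.5 to 35.5 mm; three slots run along x at y = -28, 0 and 28 mm, each crossing the channel and ending at x = -30 and 30 mm. All are 15 mm wide; the tongues between the slots have round ends.
- bucket (a point): Centre of the rim of the fixed white bucket on the mixer's left, 180 mm across, rim 172 mm above the table, 240 mm to the left (+y) of the gearbox's centre. A stirrer arm, 231 mm high at its top, reaches over it from a steel post at its far side (x = 105 mm). Nothing to do here.
- selector_fore (a joint): Lean of the lever along the gearbox's x axis, rad: 0 = in the cross channel (neutral), positive = to +x (far slots), negative = to -x (near slots). The gate stops it near +-0.30 in the middle slot, +-0.28 in the outer ones. It stays where it is left; moving it takes about 2 to 4 N at the knob. Starts in the near middle slot, at -0.28 to -0.2.
- selector_side (a joint): Lean of the selector lever along the gearbox's y axis, rad: 0 = middle slot, positive = towards +y. About +-0.36 at the ends of the cross channel, +-0.33 to +-0.36 in the outer slots. It stays where it is left, as the other.
- knob (a point): Centre of the lever's black ball knob, 32 mm across, on a steel stem 10 mm thick. The lever pivots 50 mm above the table on the gearbox's z axis; the knob's centre is 160 mm from the pivot (210 mm above the table when upright), so it travels about 55 mm from the middle slot to an outer one and 44 mm from the channel to an outer slot's end.
- tag_green: Green disc, 22 mm across, 3 mm thick, fixed on the gate plate; origin at the centre of its underside. It marks the outer slot end next to it. The four discs lie at x = +-52, y = +-42 mm in the gearbox's frame, one beside each outer slot end (x = +-30, y = +-28 mm); which colour lies where changes.
- tag_blue: Blue disc, 22 mm across, 3 mm thick, fixed on the gate plate; origin at the centre of its underside. It marks the outer slot end next to it. The four discs lie at x = +-52, y = +-42 mm in the gearbox's frame, one beside each outer slot end (x = +-30, y = +-28 mm); which colour lies where changes.
- tag_red: Red disc, 22 mm across, 3 mm thick, fixed on the gate plate; origin at the centre of its underside. It marks the outer slot end next to it. The four discs lie at x = +-52, y = +-42 mm in the gearbox's frame, one beside each outer slot end (x = +-30, y = +-28 mm); which colour lies where changes.
- tag_white: White disc, 22 mm across, 3 mm thick, fixed on the gate plate; origin at the centre of its underside. It marks the outer slot end next to it. The four discs lie at x = +-52, y = +-42 mm in the gearbox's frame, one beside each outer slot end (x = +-30, y = +-28 mm); which colour lies where changes.
- pot_mid (a point): Centre of a loose white plastic pot with lid, 84 mm across and 90 mm high, standing on the table: leave it alone.
- tin_mid (a point): Centre of a loose tin with a blue label, 60 mm across and 100 mm high, standing on the table: leave it alone.
- knife: Loose filling knife with a blue handle, 200 mm long, lying flat on the table along its x axis; origin at the middle of its underside: leave it alone.
Mind the look-alikes: they are no part of the job. Leave any orange or purple look-alike of the part that bears pot_mid alone. Leave any orange or yellow look-alike of the part that bears tin_mid alone.

How it is judged (in metres and radians):
On the way, in this order (a step that is already met when the one before it is completed fails the run):
1. the lever stands in the cross channel, pushed to the left or right end (value of joint selector_fore between -0.14 and 0.14 rad and (value of joint selector_side above 0.27 rad or value of joint selector_side below -0.27 rad)), for 0.02 s.
2. the lever is home in the green slot (((x of tag_green in the frame of gearbox above 0 m and y of tag_green in the frame of gearbox above 0 m and value of joint selector_fore above 0.245 rad and value of joint selector_side above 0.28 rad) or (x of tag_green in the frame of gearbox above 0 m and y of tag_green in the frame of gearbox below 0 m and value of joint selector_fore above 0.245 rad and value of joint selector_side below -0.28 rad) or (x of tag_green in the frame of gearbox below 0 m and y of tag_green in the frame of gearbox above 0 m and value of joint selector_fore below -0.245 rad and value of joint selector_side above 0.28 rad) or (x of tag_green in the frame of gearbox below 0 m and y of tag_green in the frame of gearbox below 0 m and value of joint selector_fore below -0.245 rad and value of joint selector_side below -0.28 rad))), for 0.2 s.
At the end, for the whole second after the job is handed in: The lever stands still in the slot marked green, within 6 mm of the slot's end measured at the knob (fore lean over 0.245 rad to that side, side lean over 0.28 rad to that side); pot, tin and knife lie within 20 mm of where they were, upright (((x of tag_green in the frame of gearbox above 0 m and y of tag_green in the frame of gearbox above 0 m and value of joint selector_fore above 0.245 rad and value of joint selector_side above 0.28 rad) or (x of tag_green in the frame of gearbox above 0 m and y of tag_green in the frame of gearbox below 0 m and value of joint selector_fore above 0.245 rad and value of joint selector_side below -0.28 rad) or (x of tag_green in the frame of gearbox below 0 m and y of tag_green in the frame of gearbox above 0 m and value of joint selector_fore below -0.245 rad and value of joint selector_side above 0.28 rad) or (x of tag_green in the frame of gearbox below 0 m and y of tag_green in the frame of gearbox below 0 m and value of joint selector_fore below -0.245 rad and value of joint selector_side below -0.28 rad)) and velocity of joint selector_fore between -0.05 and 0.05 rad/s and velocity of joint selector_side between -0.05 and 0.05 rad/s and distance of each of pot_mid, tin_mid, knife from where it was at the start of the episode below 0.02 m and angle between each of pot_mid, tin_mid, knife's own z axis and vertical below 0.2 rad); the robot touches nothing.
It fails at once if the lever was put into another gear (leaning more than 0.2 rad into the far middle slot or an outer slot not marked green) (((x of tag_blue in the frame of gearbox above 0 m and y of tag_blue in the frame of gearbox above 0 m and value of joint selector_fore above 0.2 rad and value of joint selector_side above 0.25 rad) or (x of tag_blue in the frame of gearbox above 0 m and y of tag_blue in the frame of gearbox below 0 m and value of joint selector_fore above 0.2 rad and value of joint selector_side below -0.25 rad) or (x of tag_blue in the frame of gearbox below 0 m and y of tag_blue in the frame of gearbox above 0 m and value of joint selector_fore below -0.2 rad and value of joint selector_side above 0.25 rad) or (x of tag_blue in the frame of gearbox below 0 m and y of tag_blue in the frame of gearbox below 0 m and value of joint selector_fore below -0.2 rad and value of joint selector_side below -0.25 rad)) or ((x of tag_red in the frame of gearbox above 0 m and y of tag_red in the frame of gearbox above 0 m and value of joint selector_fore above 0.2 rad and value of joint selector_side above 0.25 rad) or (x of tag_red in the frame of gearbox above 0 m and y of tag_red in the frame of gearbox below 0 m and value of joint selector_fore above 0.2 rad and value of joint selector_side below -0.25 rad) or (x of tag_red in the frame of gearbox below 0 m and y of tag_red in the frame of gearbox above 0 m and value of joint selector_fore below -0.2 rad and value of joint selector_side above 0.25 rad) or (x of tag_red in the frame of gearbox below 0 m and y of tag_red in the frame of gearbox below 0 m and value of joint selector_fore below -0.2 rad and value of joint selector_side below -0.25 rad)) or ((x of tag_white in the frame of gearbox above 0 m and y of tag_white in the frame of gearbox above 0 m and value of joint selector_fore above 0.2 rad and value of joint selector_side above 0.25 rad) or (x of tag_white in the frame of gearbox above 0 m and y of tag_white in the frame of gearbox below 0 m and value of joint selector_fore above 0.2 rad and value of joint selector_side below -0.25 rad) or (x of tag_white in the frame of gearbox below 0 m and y of tag_white in the frame of gearbox above 0 m and value of joint selector_fore below -0.2 rad and value of joint selector_side above 0.25 rad) or (x of tag_white in the frame of gearbox below 0 m and y of tag_white in the frame of gearbox below 0 m and value of joint selector_fore below -0.2 rad and value of joint selector_side below -0.25 rad)) or (value of joint selector_fore above 0.2 rad and value of joint selector_side between -0.1 and 0.1 rad)).
It fails at once if the lever was taken between the fingers (x of the grasp point in the frame of knob between -0.013 and 0.013 m and y of the grasp point in the frame of knob between -0.013 and 0.013 m and z of the grasp point in the frame of knob below 0.018 m).
It fails at once if the pot, the tin or the knife was moved or lifted (distance of any of pot_mid, tin_mid, knife from where it was at the start of the episode above 0.02 m).
It also fails if it takes over 48 s, if anything falls off the work surface, if the arm or the gripper's body presses on something with over 40 N, if the wrist force passes 120 N, or if a joint passes its speed limit or range.

## Working session

There is one attempt and no reset: what is moved stays moved. The work goes in short steps, each a Python script; the robot and the scene stay as the last script left them, time stands still between calls to the robot, and variables do not carry over. Pictures are saved under pics/ and viewed, at most 10 in all, crops included, and the job is handed in when it is done.

```bash
mkdir -p pics && python3 - <<'E'
from station import bot
import cv2,pickle
for n in("scene","top"):
    c=bot.capture(n);cv2.imwrite(f"pics/{n}0.png",c["img"][:,:,::-1]);pickle.dump(c,open(n+".pkl","wb"))
    print(n,c["camera_matrix"],-c["R"].T@c["t"],c["R"])
s=bot.observe();print(s["t"],s["tcp_rot"],s["eef_pos"])
E
```

```text
scene [[512.0623786    0.         276.89909635]
 [  0.         512.0623786  209.26849705]
 [  0.           0.           1.        ]] [1420.31209021 -702.70028009  887.7145488 ] [[ 0.64617616  0.76317979 -0.00360257]
 [ 0.43337254 -0.37080926 -0.82139438]
 [-0.62820746  0.52920421 -0.57034927]]
top [[441.58304684   0.         268.57341901]
 [  0.         441.58304684 212.83986713]
 [  0.           0.           1.        ]] [ 526.63647103    1.44207929 1113.70889642] [[-0.00434482 -0.99997636  0.00532898]
 [-0.99325178  0.00369786 -0.11591904]
 [ 0.11589659 -0.00579666 -0.99324437]]
0.1 [ 1.54312615e-01  9.88021943e-01 -5.04386823e-04 -5.15905882e-05] [190.50331753 594.95109363 230.78998105]
```

View pics/scene0.png

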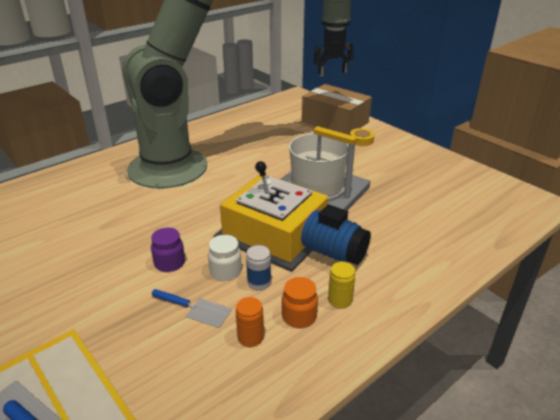

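View pics/top0.png

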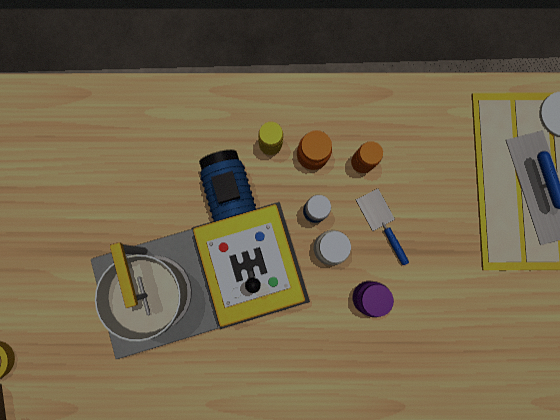

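The pictures show these possible mix-ups:
- **Discs (top view):** red (224,247) far left, blue (260,237) far right, green (273,282) near right, and white about (233,301) near left.
- **Knob:** black, at (252,285) top and (261,167) scene. The black motor box (228,187) could be taken for it.
- **Pots:** white (333,248). The orange (315,150) and purple (373,299) ones are look-alikes.
- **Tins:** blue label (317,209). The orange (367,157) and yellow (270,138) ones are look-alikes.

Green, near right, is the target.

```bash
cat > h.py <<'E'
import numpy as np,cv2
def ray(c,uv):
    d=c["R"].T@np.linalg.solve(c["camera_matrix"],[uv[0],uv[1],1.]);return -c["R"].T@c["t"],d/np.linalg.norm(d)
def onz(c,uv,z):
    o,d=ray(c,uv);return o+d*(z-o[2])/d[2]
def blob(c,lo,hi,box,pick=None):
    h=cv2.cvtColor(c["img"],cv2.COLOR_RGB2HSV);m=cv2.inRange(h,np.array(lo),np.array(hi))
    x0,y0,x1,y1=box;k=np.zeros_like(m);k[y0:y1,x0:x1]=m[y0:y1,x0:x1]
    n,_,s,ce=cv2.connectedComponentsWithStats(k);i=1+np.argmax(s[1:,4]);return ce[i],s[i]
def tri(a,ua,b,ub):
    (o1,d1),(o2,d2)=ray(a,ua),ray(b,ub)
    k=np.linalg.lstsq(np.c_[d1,-d2],o2-o1,rcond=None)[0];p,q=o1+k[0]*d1,o2+k[1]*d2
    return (p+q)/2,np.linalg.norm(p-q)
def project(c,X):
    p=c["camera_matrix"]@(c["R"]@X+c["t"]);return p[:2]/p[2]
E
python3 - <<'E'
import pickle,cv2,numpy as np
from h import *
T=pickle.load(open("top.pkl","rb"));S=pickle.load(open("scene.pkl","rb"))
loc={"red":(52,42),"blue":(52,-42),"green":(-52,-42)}
rng={"red":((0,120,60),(8,255,255)),"blue":((105,100,60),(125,255,255)),"green":((45,80,40),(85,255,255))}
bs={"T":(210,228,290,310),"S":(240,175,310,215)}
def show(C,P,nm):
    A=np.array([loc[k] for k in P]);B=np.array([P[k][:2] for k in P])
    z=(B-B.mean(0))@[1,1j];w=(A-A.mean(0))@[1,1j];g=(np.conj(w)@z)/(np.conj(w)@w)
    yaw=np.angle(g);e=np.exp(1j*yaw);c=B.mean(0)@[1,1j]-e*(A.mean(0)@[1,1j])
    print(nm,"yaw",yaw,"scale",abs(g),"centre",c,"res",np.abs(B@[1,1j]-c-e*(A@[1,1j])))
    return yaw,c
for C,n in((T,"T"),(S,"S")):
    P={}
    for k in loc:
        ce,s=blob(C,*rng[k],bs[n]);P[k]=onz(C,ce,133);print(n,k,ce,s)
    y,c=show(C,P,n)
kt,st=blob(T,(0,0,0),(180,255,25),(240,272,266,296));ks,ss=blob(S,(0,0,0),(180,255,45),(250,157,272,180))
print(kt,st,ks,ss);p,g=tri(T,kt,S,ks);print("knob",p,g)
a=cv2.resize(T["img"][220:320,195:305],None,fx=4,fy=4,interpolation=2);b=cv2.resize(S["img"][150:250,215:305],None,fx=4,fy=4,interpolation=2)
cv2.imwrite("pics/crop0.png",np.hstack([a,b])[:,:,::-1])
E
```

```text
T red [223. 247.] [219 243   9   9  69]
T blue [259.31884058 236.05797101] [255 232  10   9  69]
T green [272.88888889 281.5       ] [269 277   9  10  72]
T yaw 0.2875597769876841 scale 1.0011531665406264 centre (527.3070732371143+41.97405878738848j) res [0.02018818 0.13566408 0.14552641]
S red [298.7  192.65] [296 191   6   4  20]
S blue [281.5 207.5] [279 206   6   4  20]
S green [249.5 195.5] [247 194   6   4  20]
S yaw 0.28406889755427117 scale 0.9984730983533926 centre (529.2483313956614+38.20448856306163j) res [0.44476478 0.66994152 0.53169018]
[252.15976331 284.8816568 ] [245 277  15  16 169] [260.66666667 167.89855072] [257 163   8  12  69]
knob [484.73518547  29.97683699 197.98931698] 0.9888389793584745
```

View pics/crop0.png

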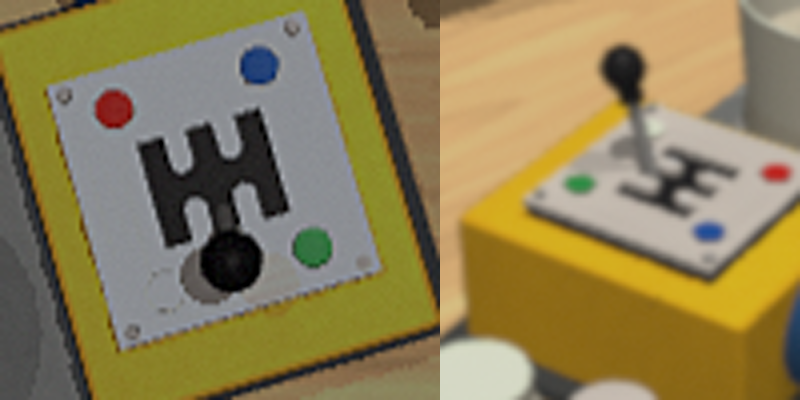

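The crop confirms it: green is at the near right slot end, and the knob at top (252,285) stands in the near middle slot. First I push it forward into the channel.

```bash
cat >> h.py <<'E'
YAW=0.2866;C0=np.array([527.6,41.4]);RZ=np.array([[np.cos(YAW),-np.sin(YAW)],[np.sin(YAW),np.cos(YAW)]])
def W(x,y,z): return [*(C0+RZ@[x,y]),z]
def G(p): return RZ.T@(np.array(p[:2])-C0)
a=YAW+np.pi;Q=[np.cos(a/2),np.sin(a/2),0,0]
def knob(c,near=None):
    """knob centre in gearbox frame from the top view: dark roundish blob, lever length gives height"""
    m=cv2.inRange(cv2.cvtColor(c["img"],cv2.COLOR_RGB2HSV),(0,0,0),(180,255,25))
    m=cv2.morphologyEx(m,cv2.MORPH_OPEN,cv2.getStructuringElement(cv2.MORPH_ELLIPSE,(11,11)))
    n,_,s,ce=cv2.connectedComponentsWithStats(m);out=[]
    for i in range(1,n):
        z=205.
        for _ in range(5):
            g=G(onz(c,ce[i],z));r=160**2-g@g
            if r<=0 or np.abs(g).max()>75: break
            z=50+r**.5
        else: out.append((g.round(1),round(z,1),int(s[i,4]),ce[i].round(1)))
    return out
E
python3 - <<'E'
from station import bot
from h import *
import pickle
print(knob(pickle.load(open("top.pkl","rb"))))
bot.gripper_to(0)
p=bot.observe()["eef_pos"];bot.line_to([p[0],p[1],350],feed=200)
bot.move_ptp(W(-95,0,350),Q)
bot.line_to(W(-95,0,185),feed=150)
s=bot.observe();print(s["t"],s["joints"],G(s["eef_pos"]),s["grip_width"])
c=bot.capture("top");print(knob(c));d=bot.capture("scene")
a=cv2.resize(c["img"][200:320,195:305],None,fx=4,fy=4);b=cv2.resize(d["img"][100:220,200:290],None,fx=4,fy=4)
cv2.imwrite("pics/a1.png",np.hstack([a,b])[:,:,::-1])
E
```

```text
[]
5.1083 [-0.55596288  0.32334293  0.478135    2.13876662 -0.22253245  0.72505634
  1.92578638] [-9.46701998e+01 -6.47783086e-02] -0.0011216489590972821
[]
```

View pics/a1.png

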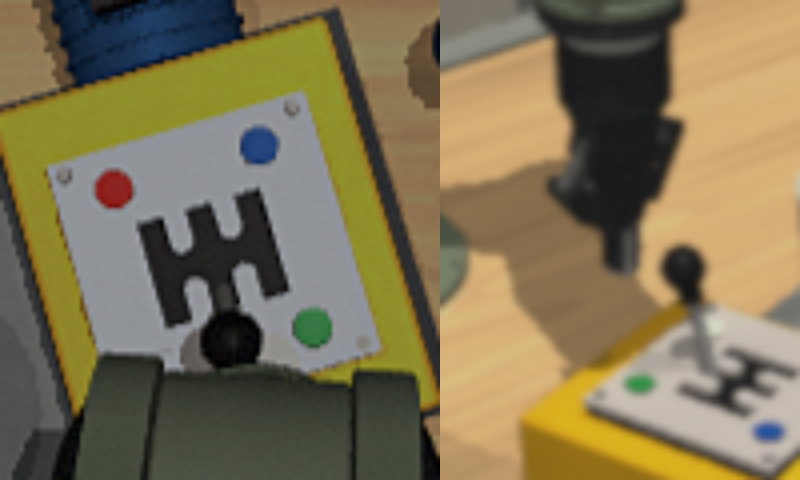

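The fingers stand upright behind the knob (top-crop knob (230,340), fingertip at scene crop (622,268)), as planned. My knob detector found nothing in either top view, so I'll fix it while pushing.

```bash
sed -i 's/    m=cv2.morphologyEx(m,cv2.MORPH_OPEN.*/    m=cv2.morphologyEx(m,cv2.MORPH_CLOSE,np.ones((3,3),np.uint8));m=cv2.morphologyEx(m,cv2.MORPH_OPEN,cv2.getStructuringElement(cv2.MORPH_ELLIPSE,(9,9)))/' h.py
python3 - <<'E'
from station import bot
from h import *
import pickle
print(knob(pickle.load(open("top.pkl","rb"))))
print("touch",bot.line_to(W(-50,0,185),feed=40,contact_N=1.5),G(bot.observe()["eef_pos"]))
bot.line_to(W(-31,0,185),feed=40)
s=bot.observe();print(s["t"],s["force"],G(s["eef_pos"]))
bot.line_to(W(-75,0,185),feed=120)
c=bot.capture("top");print(knob(c));d=bot.capture("scene");pickle.dump((c,d),open("p1.pkl","wb"))
a=cv2.resize(c["img"][200:320,195:305],None,fx=4,fy=4);b=cv2.resize(d["img"][100:220,200:290],None,fx=4,fy=4)
cv2.imwrite("pics/a2.png",np.hstack([a,b])[:,:,::-1])
E
```

```text
[(array([-44. ,   1.3]), np.float64(203.8), 169, array([252.2, 285. ]))]
touch True [-69.64283049   0.0714306 ]
7.0333 [-0.38855477 -0.46683871  0.18525583] [-3.11138495e+01 -2.36896446e-03]
[(array([-5.5,  4.2]), np.float64(209.8), 232, array([245.3, 267.2]))]
```

View pics/a2.png

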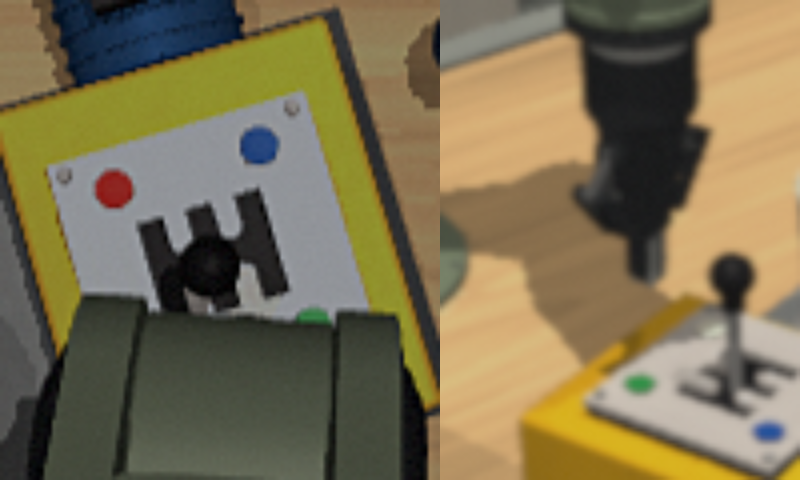

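The lever is almost upright, about 5 mm short of the channel's centre line (knob at top crop (210,267), its blob merged with a slot). I'll finish that push, then go to the left side and push right along the channel.

```bash
python3 - <<'E'
from station import bot
from h import *
import pickle
bot.line_to(W(-40,0,185),feed=100);bot.line_to(W(-26.5,0,185),feed=30)
bot.line_to(W(-75,0,185),feed=150);bot.line_to(W(-75,58,185),feed=150);bot.line_to(W(0,58,185),feed=150)
print("touch",bot.line_to(W(0,20,185),feed=40,contact_N=1.5),G(bot.observe()["eef_pos"]))
print("stuck",bot.line_to(W(0,-22,182),feed=50,contact_N=15),G(bot.observe()["eef_pos"]))
s=bot.observe();print(s["t"],s["force"])
bot.line_to(W(0,40,185),feed=150)
c=bot.capture("top");print(knob(c));d=bot.capture("scene");pickle.dump((c,d),open("p2.pkl","wb"))
a=cv2.resize(c["img"][200:320,195:305],None,fx=4,fy=4);b=cv2.resize(d["img"][100:220,215:305],None,fx=4,fy=4)
cv2.imwrite("pics/a3.png",np.hstack([a,b])[:,:,::-1])
E
```

```text
touch True [-0.29607847 28.13798638]
stuck False [  0.13501224 -22.00960114]
12.2917 [ 0.10281859 -0.43387834 -0.25850677]
[(array([-16. ,  -3.7]), np.float64(209.2), 439, array([250.5, 271.1])), (array([ -0.3, -51.3]), np.float64(201.6), 168, array([270.7, 256.9]))]
```

View pics/a3.png

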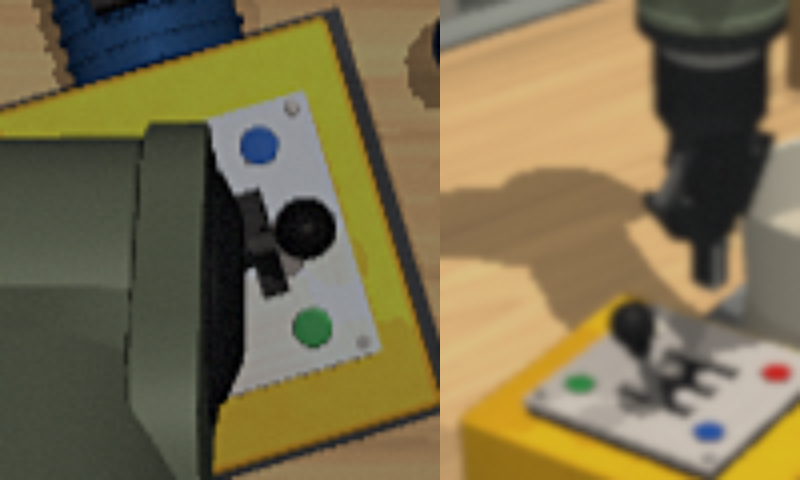

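The knob (top (270.7,256.9)) is at x ≈ 0, y ≈ −51 mm, which is the channel's right end. I'll nudge it about 1.5 mm further to line it up with the slot, then go round the far side and push it home.

```bash
python3 - <<'E'
from station import bot
from h import *
import pickle
bot.line_to(W(0,-15,183),feed=120);print("stop",bot.line_to(W(0,-23.7,183),feed=25,contact_N=15),G(bot.observe()["eef_pos"]))
bot.line_to(W(0,15,200),feed=150);bot.line_to(W(55,15,200),feed=150);bot.line_to(W(55,-53,183),feed=150)
print("touch",bot.line_to(W(15,-53,183),feed=40,contact_N=1.5),G(bot.observe()["eef_pos"]))
print("home",bot.line_to(W(-25,-53,181),feed=30,contact_N=12),G(bot.observe()["eef_pos"]))
s=bot.observe();print(s["t"],s["force"])
bot.line_to(W(25,-53,185),feed=120)
c=bot.capture("top");print(knob(c));d=bot.capture("scene");pickle.dump((c,d),open("p3.pkl","wb"))
a=cv2.resize(c["img"][200:320,195:305],None,fx=4,fy=4);b=cv2.resize(d["img"][100:220,215:305],None,fx=4,fy=4)
cv2.imwrite("pics/a4.png",np.hstack([a,b])[:,:,::-1])
E
```

```text
stop False [ 3.79651949e-04 -2.37158976e+01]
touch True [ 23.82141287 -53.08312534]
home True [-20.12506578 -52.95858617]
17.7333 [ 6.35312536  0.5867772  -0.74596794]
[]
```

View pics/a4.png

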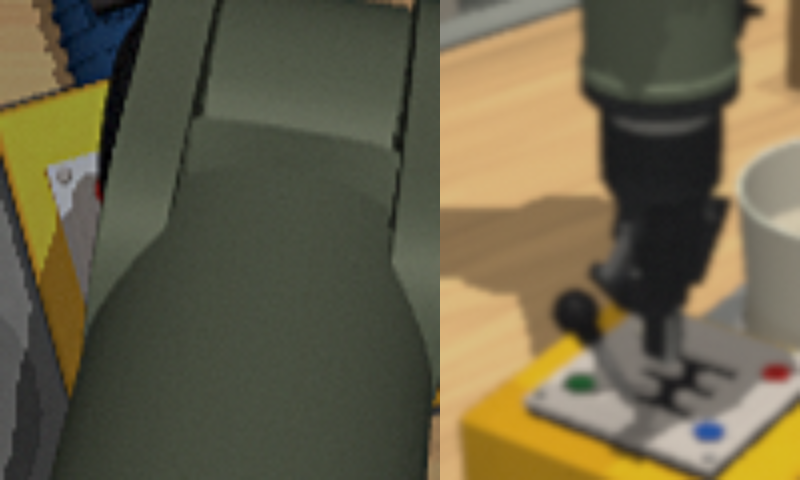

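The lever leans toward the green disc (knob at scene crop (575,312)), and the push ended on a hard stop. I'll lift clear, then measure the knob, pot and tin.

```bash
python3 - <<'E'
from station import bot
from h import *
import pickle
bot.line_to(W(25,-53,350),feed=200);bot.move_ptp([300,520,350],Q)
s=bot.observe();print(s["t"],s["force"])
c=bot.capture("top");k=knob(c);print(k)
for g,z,*_ in k: print("fore,side",np.arctan2(g[0],z-50),np.arctan2(g[1],z-50))
T=pickle.load(open("top.pkl","rb"))
df=np.abs(c["img"].astype(int)-T["img"]).max(2)[130:320,290:420];print("pixels changed about pot/tin/knife:",(df>40).sum())
cv2.imwrite("pics/a5.png",cv2.resize(c["img"][120:330,190:430],None,fx=2.5,fy=2.5)[:,:,::-1])
E
```

```text
21.45 [ 0.37016211 -1.02000097  0.0903233 ]
[(array([-45.5, -50.3]), np.float64(194.9), 167, array([276.5, 278.3]))]
fore,side -0.3042596269259927 -0.33412105736198305
pixels changed about pot/tin/knife: 0
```

View pics/a5.png

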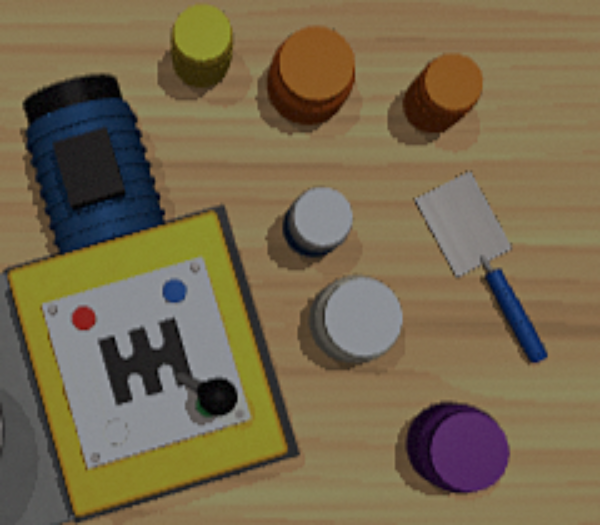

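The knob (crop (217,397)) covers the green disc, at fore ≈ −0.29 and side ≈ −0.33, so it is home. The pot, tin and knife haven't moved and the hand is clear.

```bash
python3 -c "
from station import bot
print(bot.hand_in())"
```

```text
the job is handed in; nothing more can be done
None
```

The selector lever is fully home in the green-marked slot (near right), reached by way of the cross channel; the pot, tin and knife did not move, the hand is clear, and I handed the job in just after 21.5 s (the hand-in call gave no verdict).

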